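# Release the lock and slide the battery sled home

### The job

Press the red lock button on the yellow battery sled right down and, keeping it held down all the way, push the sled along its rail until it is fully home against the end stop at the black contact block. Then let go of the button so that it springs up and locks the sled there. Only press and push: do not touch or lift the battery riding in the sled, and leave the other things on the table where they are.

Things in the scene. Friction and masses are not known exactly. Their poses are not given: they have to be found in the camera images.
- rail: grey slide rail screwed to the table, 124 mm wide (x), 300 mm long (y). Origin: on the table surface under the middle of its width; the base runs from y -155 to +145 mm. Its +y axis is the direction in which the sled slides home; z up. A grey parking stop (38 mm high) stands at its -y end, the black contact block and end stop (72 mm high with its brass studs, y +123 to +145) at its +y end.
- sled (a joint): travel of the yellow sled (deck 120 x 150 mm, top 27 mm high) to the rail's +y, m: 0 parked (deck middle at rail y -60 mm), 0.102 against the end stop. Friction about 2 N when unlocked. With the button up a latch holds it (about 5 mm play); notches come every 20 mm, so a button let up on the way catches again. In the last notch it can drop back about 3 mm.
- lock (a joint): travel of the lock button downwards, m: 0 = up (locked), 0.007 = fully down. The latch is free from about 0.004 on. The spring takes about 3 N to start and 8 N fully down, and lifts the button when released.
- lock_top (a point): centre of the flat top of the red round lock button, 36 mm in diameter, 46 mm above the table when up; moves with sled and button. At rail x 0, rail y -100 mm (parked) to +2 mm (home). On its +y side a black push wall (54 mm wide, top 68 mm above the table) stands on the deck, near face 27.5 mm from the button's centre; fingertips may push on it or drag the button by friction.
- sled_deck (a point): middle of the sled's battery tray, on the deck surface, 27 mm above the table, 72 mm to the rail's +y from the button; moves with the sled. The aluminium tray rim is 41 mm above the table.
- battery: grey sealed battery with a black lid, 97 mm (its x) by 43 mm (its y) by 50 mm high, 0.55 kg, standing loose in the sled's tray with 3 to 4 mm of play each way; its long side lies across the rail. Origin: centre of its underside. Its top is 77 mm above the table. It rides along with the sled.
- spare: bystander: blue spare battery with a black lid, 97 x 43 x 50 mm, origin at the centre of its underside
- spool: bystander: zinc-plated bolt spool, standing, 52 mm in diameter, 50 mm high, beside the rail; origin at the centre of its underside
- fuse: bystander: green ceramic fuse holder with a white fuse, 30 x 70 mm, 28 mm high, beside the rail; origin at the centre of its underside
- lug: bystander: copper grounding lug, 24 x 63 mm, 16 mm high, beside the rail; origin at its underside near its middle
- clamp: bystander: red plastic clamp lying flat, about 75 x 110 mm, 18 mm high; origin at the underside of its spine
- wrench: bystander: steel wrench lying flat; origin near its middle at the underside
Things that resemble listed ones, but are neither listed nor needed, are in the scene too. What is shaped like the battery but green or purple is not meant.

How it is judged:
On the way, in this order (a step that is already met when the one before it is completed fails the run):
1. the lock button is pressed down with the sled still parked (value of joint lock above 0.004 m and value of joint sled below 0.012 m), for 0.05 s.
2. the sled is half-way with the button held down (value of joint lock above 0.003 m and value of joint sled between 0.04 and 0.07 m), for 0.02 s.
3. the sled reaches the end stop with the button still down (value of joint lock above 0.003 m and value of joint sled above 0.097 m), for 0.02 s.
At the end, for the whole second after the job is handed in: the sled is within 5 mm of its end stop and at rest, the lock button is up (less than 1.5 mm down), and the battery stands upright in its tray (value of joint sled above 0.097 m and value of joint lock below 0.0015 m and velocity of joint sled between -0.01 and 0.01 m/s and z of battery in the frame of sled_deck below 0.006 m and angle between battery's own z axis and vertical below 0.12 rad and horizontal distance between battery and sled_deck below 0.012 m); the robot touches nothing.
It fails at once if the button is let up and catches in a notch on the way (value of joint sled between 0.014 and 0.092 m and value of joint lock below 0.0015 m).
It fails at once if the battery is touched by the robot with more than 0.5 N (contact force between any of the fingers, the arm and battery above 0.5 N).
It fails at once if the battery is lifted out of its tray or tipped (z of battery in the frame of sled_deck above 0.01 m or angle between battery's own z axis and vertical above 0.25 rad).
It fails at once if another thing on the table (spare battery, spool, fuse holder, lug, clamp, wrench) is moved more than 20 mm (distance of any of spare, spool, fuse, lug, clamp, wrench from where it was at the start of the episode above 0.02 m).
It also fails if it takes over 35 s, if anything falls off the work surface, if the arm or the gripper's body presses on something with over 40 N, if the wrist force passes 120 N, or if a joint passes its speed limit or range.

### The arm

A 6-joint arm with a two-finger parallel gripper is mounted at the origin on the work surface. World frame = base frame: x ahead of the robot, y to its left, z up, the work surface at z = 0. Lengths are in m, angles in rad, forces in N, time in s.
With the tool pointing down it reaches from about 0.3 to 0.825 m from the base axis. Payload 5.4 kg.
Tool frame: the origin (TCP) lies at the very end of the fingers, on their centre line; the grasp point (between the pads) lies 19 mm behind it; z points along the fingers, y is the line along which they close (so a half turn about z gives the same grasp; the last joint's range is limited). The gripper opens to 92 mm and grips with 3 to 60 N. Pads are 20 mm wide; open, the fingers measure 128 mm over their backs; the gripper's body (75 mm by 189 mm) begins 69 mm behind the grasp point.
Start: joints at [-1.358, 0.158, 1.597, -0, 1.386, -0.21], TCP at [0.236, -0.524, 0.215] pointing down, gripper open.
Joint ranges: [-2.91, 2.91], [-0.94, 2.29], [0.18, 2.7], [-1.29, 4.43], [0.17, 2.64], [-3, 3]. Speed limits (rad/s): [2.57, 2.57, 3.14, 3.14, 3.14, 3.14].

### API

Orientations are given as a rotation vector (axis times angle).
In Python, from workcell import bot gives the robot as it stands. Calls block until the motion is done:
- bot.goto(position, orientation): joint-space move of the TCP to a pose.
- bot.line_to(position, rot=None, max_speed=0.15): straight line of the TCP; rot=None keeps the orientation; max_speed is the mean speed in m/s.
- bot.set_joints(angles): joint-space move.
- bot.set_gripper(opening, newtons=None): opening from 0.0 (shut) to 1.0 (fully open); newtons is the grip in N (None keeps the last); returns when the fingers have stopped.
- bot.hold(seconds).
- bot.inverse_kinematics(position, orientation): joint angles nearest the present ones, or None.
- bot.read_camera(name): name is "side" or "top"; returns a dict with "pixels" (420x560x3 uint8, blue, green, red), "fx", "fy", "cx", "cy" (pixels), "R" (3x3) and "t" (3): a world point X has camera coordinates R X + t. Camera axes: x right, y down, z forward; pixel columns grow to the right and rows downward; lengths in m; the calibration is good to about 2 mm. A picture is of the moment at which its call begins. There is no depth.
A pose or a line that the arm cannot do raises bot.MotionError and nothing moves.
- bot.job_done(): hands the job in; it is judged then, once.
Readings, each from a call of its own:
- bot.current_clock(): time.
- bot.current_joints(): joint angles.
- bot.current_joint_vel(): joint speeds.
- bot.current_effort(): joint torques, N m.
- bot.current_ee_pos(): TCP position.
- bot.current_tool_rot(): TCP orientation.
- bot.current_contact_force(): force on the tool from outside, world axes, zero at the start.
- bot.current_ft_torque(): the same for the moment, N m.
- bot.current_opening(): opening from 0.0 (shut) to 1.0 (fully open).
- bot.current_grip_force(): force on a finger pad.
Only numpy, scipy, OpenCV 4.12 (cv2) and the standard library are available. Lean on these libraries where they do the work, as an engineer would, in place of code of your own. Each camera call takes 0.05 s, during which the arm holds its last target. There are 200 camera calls.

## Working session

There is one attempt and no reset: what is moved stays moved. The work goes in short steps, each a Python script; the robot and the scene stay as the last script left them, time stands still between calls to the robot, and variables do not carry over. Pictures are saved under pics/ and viewed, at most 10 in all, crops included, and the job is handed in when it is done.

```bash
mkdir -p pics; ls; python3 - <<'E'
from workcell import bot
import cv2,numpy as np
for n in("top","side"):
    c=bot.read_camera(n); cv2.imwrite(f"pics/{n}0.png",c["pixels"])
    print(n,c["fx"],c["fy"],c["cx"],c["cy"],np.round(c["R"],3).tolist(),np.round(c["t"],3).tolist())
print(bot.current_tool_rot(),bot.current_ee_pos())
E
```

```text
pics
top 514.8012570974224 514.8012570974224 280.3947643507363 201.19055033538513 [[-0.013, -1.0, -0.016], [-0.998, 0.014, -0.068], [0.069, 0.015, -0.998]] [0.036, 0.573, 1.374]
side 539.0131783014308 539.0131783014308 282.9707582904565 204.91053685243946 [[0.998, -0.055, 0.013], [-0.034, -0.765, -0.643], [0.045, 0.641, -0.766]] [-0.566, 0.085, 1.64]
[-3.07000602e+00 -6.58837251e-01 -3.08729745e-05] [ 0.23580056 -0.52381893  0.21372103]
```

View pics/top0.png

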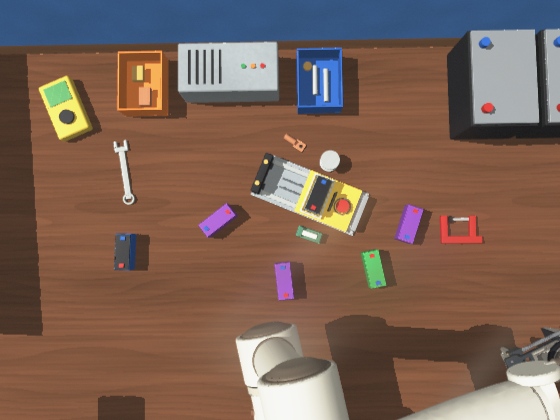

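View pics/side0.png

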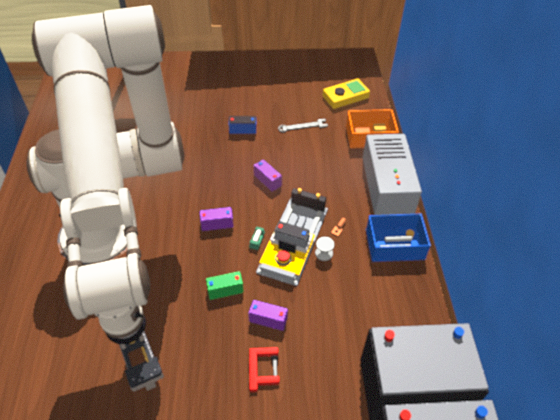

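The top view shows the sled at about (335,195), with the red button at (343,206) and the contact block's brass studs near (268,160) and (257,185). The side view shows the button at about (284,257) and the studs near (297,190) and (318,195). I'll measure these and check them in one enlarged crop.

```bash
cat > h.py <<'E'
from workcell import bot
import cv2,numpy as np
def ray(c,uv,z):
    d=c["R"].T@np.array([(uv[0]-c["cx"])/c["fx"],(uv[1]-c["cy"])/c["fy"],1]); o=-c["R"].T@c["t"]
    return o+d*(z-o[2])/d[2]
def blobs(c,lo,hi,box,amin=4):
    h=cv2.cvtColor(c["pixels"],cv2.COLOR_BGR2HSV); h[...,0]=(h[...,0].astype(int)+20)%180 # red -> 20
    m=cv2.inRange(h,lo,hi); k=np.zeros_like(m); x0,y0,x1,y1=box; k[y0:y1,x0:x1]=m[y0:y1,x0:x1]
    n,_,s,ce=cv2.connectedComponentsWithStats(k)
    return sorted([(int(s[i,4]),ce[i]) for i in range(1,n) if s[i,4]>=amin],key=lambda a:-a[0])
RED=((10,150,90),(28,255,255)); BRASS=((35,90,110),(48,255,255))
E
python3 - <<'E'
from h import *
C={n:bot.read_camera(n) for n in("top","side")}
B={"top":(325,190,360,220),"side":(270,245,300,270)}; S={"top":(248,150,278,195),"side":(285,183,330,203)}
ims=[]
for n,c in C.items():
    r=blobs(c,*RED,B[n]); b=blobs(c,*BRASS,S[n])
    print(n,[(a,p.round(1),ray(c,p,.046).round(4)) for a,p in r[:3]])
    print([(a,p.round(1),ray(c,p,.070).round(4)) for a,p in b[:5]])
x=cv2.resize(C["top"]["pixels"][145:245,245:375],None,fx=3,fy=3,interpolation=2)
y=cv2.resize(C["side"]["pixels"][180:290,250:350],None,fx=3,fy=3,interpolation=2)
o=np.zeros((330,690,3),np.uint8);o[:300,:390]=x;o[:330,390:]=y;cv2.imwrite("pics/crop1.png",o)
E
```

```text
top [(133, array([342.4, 205.6]), array([ 0.5581, -0.1361,  0.046 ]))]
[(25, array([256.6, 182.4]), array([0.6206, 0.0896, 0.07  ])), (21, array([265.2, 161.1]), array([0.6764, 0.0664, 0.07  ]))]
side [(109, array([283.2, 255.1]), array([ 0.559 , -0.1396,  0.046 ]))]
[(20, array([299.2, 189.9]), array([0.6206, 0.0855, 0.07  ])), (18, array([317.7, 195. ]), array([0.676 , 0.0621, 0.07  ]))]
```

View pics/crop1.png

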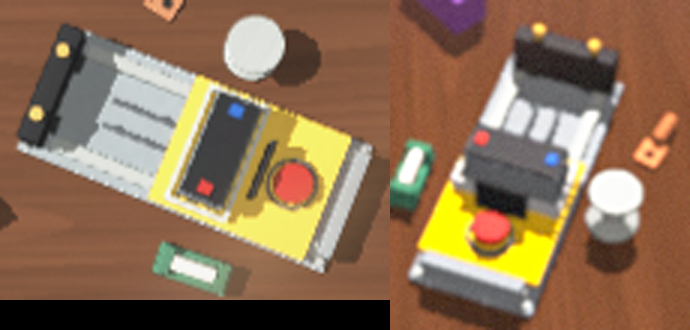

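The button is at about (0.558,-0.138). The stud midpoint is (0.648,0.076), 232 mm away (234 expected), so the rail heads at about 67°. This is the only round red button on a yellow sled; it sits beside the wall, behind the grey battery with the black lid. Next I shut the gripper, turn it across the rail and go above the button, offset towards the wall.

```bash
cat >> h.py <<'E'
from scipy.spatial.transform import Rotation as Ro
b=np.array([.5583,-.1375]); a=np.deg2rad(67.25); u=np.array([np.cos(a),np.sin(a)]); v=np.array([u[1],-u[0]])
def P(y,z): return [*(b+u*y),z]   # y: offset to rail +y from parked button
def rot(s):
    Y=np.array([*(s*v),0]);Z=np.array([0,0,-1.]); return Ro.from_matrix(np.c_[np.cross(Y,Z),Y,Z]).as_rotvec()
def F():
    f=bot.current_contact_force(); return np.round([f[:2]@u,f[:2]@v,f[2]],1)
E
python3 - <<'E'
from h import *
q0=np.array(bot.current_joints()); best=[]
for s in(1,-1):
    q=bot.inverse_kinematics(P(.008,.12),rot(s)); print(s,None if q is None else np.round(q,2))
    if q is not None and bot.inverse_kinematics(P(.12,.04),rot(s)) is not None: best.append((np.abs(q-q0).max(),s))
s=min(best)[1]; print(s)
bot.set_gripper(0.0,20)
bot.goto(P(.008,.12),rot(s)); bot.line_to(P(.008,.056))
print(F(),bot.current_ee_pos(),bot.current_opening(),bot.current_clock())
for n in("top","side"):
    c=bot.read_camera(n); cv2.imwrite(f"pics/{n}2.png",c["pixels"])
x=cv2.resize(cv2.imread("pics/side2.png")[180:290,230:350],None,fx=5,fy=5,interpolation=2);cv2.imwrite("pics/crop2.png",x)
E
```

```text
1 [-0.44  0.25  1.68  0.    1.21 -0.04]
-1 None
1
[0.2 0.3 0.1] [ 0.56167465 -0.13059765  0.05646984] 0.002219725539416901 4.0083
```

View pics/crop2.png

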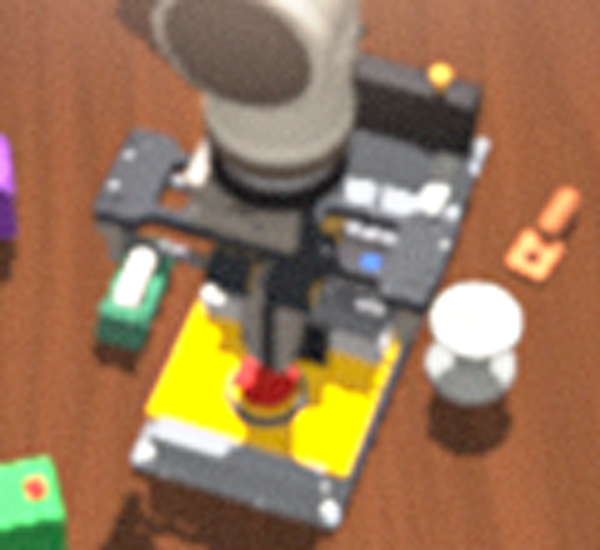

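The crop shows the closed fingertips just above the red button at about (270,375), in front of the wall and clear of the battery. Now I press down under force watch.

```bash
python3 - <<'E'
from h import *
z=.050
bot.line_to(P(.008,z))
while z>.034:
    z-=.001; bot.line_to(P(.008,z),max_speed=.02); f=F(); print(round(z,4),f,np.round(bot.current_ee_pos()[2],4))
    if f[2]>11: break
print(bot.current_clock(),bot.current_ee_pos())
E
```

```text
0.049 [-0.5  0.  -0.3] 0.0491
0.048 [-0.4  0.3  0.8] 0.0479
0.047 [-0.6  0.6  0.1] 0.0469
0.046 [ 0.3 -0.7  3.2] 0.0464
0.045 [ 0.1 -0.4  3.5] 0.0453
0.044 [ 0.1 -1.2  3.8] 0.0442
0.043 [ 0.3 -1.3  4.2] 0.0432
0.042 [ 0.9 -0.1  5.5] 0.0422
0.041 [-0.1 -0.9  6.5] 0.0413
0.04 [ 0.1 -1.   7.4] 0.0404
0.039 [ 0.8 -1.6  7.6] 0.0395
0.038 [-0.1 -3.2 12. ] 0.0393
7.3583 [ 0.56174158 -0.13021655  0.03929173]
```

The button is fully down (force rises 3 to 8 N, then bottoms out at z 0.039). Now I push along the rail, keeping the press between 9 and 15 N.

```bash
python3 - <<'E'
from h import *
z=.038; y=.008
while y<.094:
    y+=.008; bot.line_to(P(y,z),max_speed=.05); f=F(); print(round(y,3),round(z,4),f,np.round(bot.current_ee_pos()[2],4))
    if f[2]<9: z-=.0007
    if f[2]>15: z+=.0005
    if abs(f[0])>15: break
print(bot.current_clock())
c=bot.read_camera("side"); cv2.imwrite("pics/crop3.png",cv2.resize(c["pixels"][150:290,230:370],None,fx=4,fy=4,interpolation=2))
E
```

```text
0.016 0.038 [ 0.7 -4.1 11.6] 0.0393
0.024 0.038 [ 1.1 -3.5 11.8] 0.0393
0.032 0.038 [ 1.2 -4.  11.5] 0.0393
0.04 0.038 [ 0.1 -3.5 12.1] 0.0393
0.048 0.038 [ 1.1 -2.7 12.2] 0.0393
0.056 0.038 [ 1.4 -3.2 11.5] 0.0393
0.064 0.038 [ 1.  -2.5 11.4] 0.0393
0.072 0.038 [ 1.6 -2.9 11.8] 0.0393
0.08 0.038 [ 1.9 -3.  11.1] 0.0393
0.088 0.038 [ 1.3 -1.8 10.9] 0.0393
0.096 0.038 [ 1.3 -3.2 11. ] 0.0393
10.75
```

View pics/crop3.png

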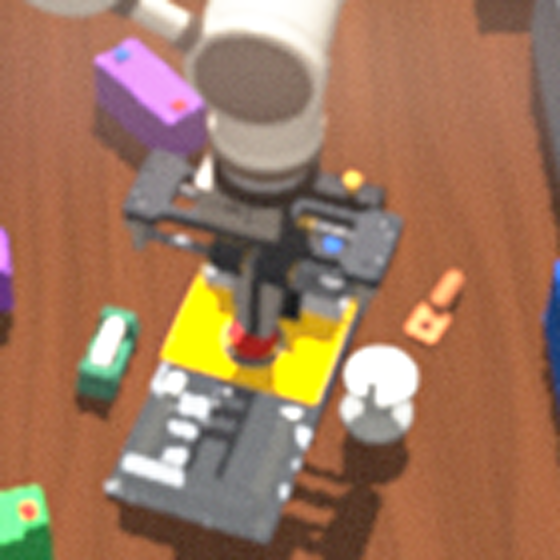

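The crop shows the sled following the fingers, with the button at about (250,345) still down and the battery in its tray. Next are fine steps to the end stop.

```bash
python3 - <<'E'
from h import *
z=.038; y=.096
while y<.128:
    y+=.002; bot.line_to(P(y,z),max_speed=.03); f=F(); print(round(y,3),round(z,4),f,np.round(bot.current_ee_pos()[2],4),round((bot.current_ee_pos()[:2]-b)@u,4))
    if f[2]<9: z-=.0005
    if f[2]>16: z+=.0004
    if f[0]<-14: break
print(bot.current_clock())
c=bot.read_camera("side"); cv2.imwrite("pics/crop4.png",cv2.resize(c["pixels"][150:290,230:370],None,fx=4,fy=4,interpolation=2))
E
```

```text
0.098 0.038 [-0.2 -3.6 11.3] 0.0393 0.0981
0.1 0.038 [-1.2 -1.9 11.2] 0.0393 0.1
0.102 0.038 [-0.6 -1.7 10.6] 0.0393 0.1019
0.104 0.038 [-0.6 -1.9 11.2] 0.0393 0.1039
0.106 0.038 [-0.9 -2.4 11.2] 0.0393 0.1059
0.108 0.038 [-2.7 -3.1 10.7] 0.0393 0.1079
0.11 0.038 [-5.5 -3.7 11.1] 0.0393 0.1086
0.112 0.038 [-6.6 -1.4 11.2] 0.0393 0.1101
0.114 0.038 [-6.9 -0.9 10.8] 0.0393 0.1121
0.116 0.038 [-5.6 -0.2  9.1] 0.0393 0.1141
0.118 0.038 [-6.7 -1.2  9.9] 0.0392 0.1162
0.12 0.038 [-5.7  0.2  8.3] 0.0393 0.1182
0.122 0.0375 [-11.9  -1.4  13. ] 0.0392 0.1186
0.124 0.0375 [-19.7  -2.7  14.7] 0.0392 0.1187
14.3
```

View pics/crop4.png

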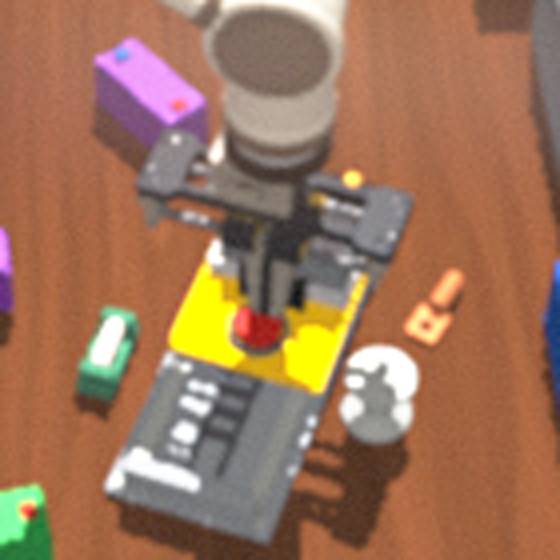

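The sled hit the stop at tool travel 0.1086. The tip then slid over the button until it met the wall (0.1187), where the force rose to 20 N without movement, so the sled is home. I'll ease the push, then lift straight up and look.

```bash
python3 - <<'E'
from h import *
bot.line_to(P(.1215,.0375),max_speed=.03); print(F())
bot.line_to(P(.1205,.060),max_speed=.05); print(F())
bot.line_to(P(.115,.12)); bot.line_to(P(.05,.25)); 
bot.line_to([.42,-.30,.30]); print(F(),bot.current_clock())
cs={n:bot.read_camera(n) for n in("top","side")}
for n,B in(("top",(280,165,325,205)),("side",(270,195,325,255))):
    r=blobs(cs[n],*RED,B)
    for k,p in r[:3]:
        X=ray(cs[n],p,.046); print(n,k,p.round(1),X.round(4),"travel",round((X[:2]-b)@u,4))
o=np.zeros((420,800,3),np.uint8)
for i,(n,(x,y)) in enumerate((("top",(240,140)),("side",(250,150)))):
    o[:,i*400:i*400+400]=cv2.resize(cs[n]["pixels"][y:y+140,x:x+133],(400,420),interpolation=2)
cv2.imwrite("pics/crop5.png",o)
E
```

```text
[-10.2  -0.8  11.5]
[-6.7 -0.   1.7]
[ 0.1 -0.4 -0.3] 18.7917
top 133 [307.5 191.5] [ 0.5969 -0.0443  0.046 ] travel 0.1008
side 57 [295. 229.] [ 0.599  -0.0476  0.046 ] travel 0.0987
side 6 [291.5 202.2] [0.5955 0.0571 0.046 ] travel 0.1939
```

View pics/crop5.png

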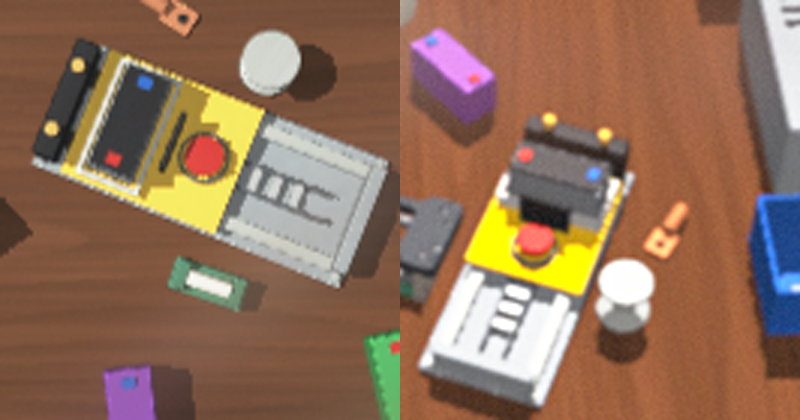

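The pictures show the deck against the contact block and the red button up, at (205,155) in the left crop and (535,238) in the right. Measured travel is about 0.100 m. The battery is upright in its tray and the spool, fuse holder and lug are where they were.

```bash
python3 -c "
from workcell import bot
print(bot.job_done(),bot.current_clock())"
```

```text
the job is handed in; nothing more can be done
the job is handed in; nothing more can be done
```

The job is handed in with no verdict returned: I held the button down all the way, pushed the sled to its end stop (about 0.100 m measured in the images), then released it; the button looks up, and the battery and nearby items look undisturbed.

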